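# Stow the bell and slide the case door shut

### The job

Set the brass bell down gently, upright on the floor of the oak case, then slide the case's door along its track, over the bell, until it closes against the frame. It must stay shut snug on the frame's sprung stop strip when you let go, but push with feeling: press the strip only lightly, do not ram or crush it. Leave everything else on the table where it is.

Things in the scene. Friction and masses are not known exactly. Their poses are not given: they have to be found in the camera images.
- case: Oak case fixed to the table, 141 mm wide (its x), walls 88 mm high, track rails on both long sides up to 102 mm. Origin on its underside, midway across; its y axis runs along the door track, the case reaching from y = -180 to +159 mm. An open-topped compartment lies at y -137 to -12; the rest is solid deck, on which the open door is parked. The door shuts towards -y.
- door: Dark wooden sliding door lying on the case, 121 (x) x 160 (y) x 8 mm, top 98 mm above the table, 0.3 kg (varies), running only along the case's y. Origin: middle of its leading (-y) edge, underside, 90 mm up. It starts with the compartment open 113 to 123 mm. Its track is stiff: about 4 N slides it anywhere, and it stays where it is left if pushed back with less.
- case_floor (a point): Centre of the compartment's floor, 8 mm above the table, 74.5 mm to the -y side of the case's origin. The compartment is 125 mm across x and 125 mm along y inside, less what the door covers at its +y end.
- door_pull (a point): Centre of the upright steel pull tab on top of the door: 40 mm along the case's x, 12 mm thick along y, 30 mm tall (98 to 128 mm above the table); this point is at 113 mm, 80 mm to the +y side of the door's leading edge. It can be pushed from its +y side or pinched.
- jamb: Oak frame bar across the case's -y end, 141 x 8 mm, 88 to 110 mm high. Origin on its inner (+y) face, 90 mm up, axes as the case. It carries an adjustable brass stop strip whose face stands 3 to 33 mm in front (+y) of this face, set differently each time and not measured. The strip is sprung, 6 N per mm; shut, the door stays pressing it with at least 1 N. More than 14 N crushes it.
- bell_center (a point): Brass bell standing upright, 76 mm tall, 0.16 kg (varies), this point half-way up on its axis, 38 mm above its underside. The dome is 54 mm in diameter at the foot and 36 mm high; above it stands a turned wooden grip 14 mm in diameter from 48 to 74 mm above the underside; grasp it there, about 62 mm up.
- fire_engine: Bystander: red tin fire engine, 210 x 85 x 77 mm, origin under its centre.
- ladder: Bystander: nickel ladder section lying flat, 240 x 47 x 8 mm, origin under its centre.
- awl: Bystander: horn-handled awl lying flat, 155 mm long, 25 mm high, origin at the front end of the handle.
- wheel_rack: Bystander: wooden rack with eight tin wheels upright in a row, 70 x 220 x 60 mm, origin under its centre.
- bell: The same bell: origin at the centre of its underside, z up its axis.
Things that resemble listed ones, but are neither listed nor needed, are in the scene too. What is meant by the bell is not blue, pink or turquoise, and is the smaller of those in its own colour.

How it is judged (in metres and radians):
On the way, in this order (a step that is already met when the one before it is completed fails the run):
1. the bell stands upright on the floor of the case, let go, with the door still open (x of bell_center in the frame of case between -0.05 and 0.05 m and y of bell_center in the frame of case between -0.125 and -0.025 m and z of bell_center in the frame of case below 0.052 m and angle between bell_center's own z axis and vertical below 0.15 rad and contact force between the fingers and bell below 0.1 N and y of door in the frame of jamb above 0.08 m), for 0.2 s.
2. the door is shut, pressing the stop strip of the frame (contact force between door and jamb above 1 N), for 0.2 s.
At the end, for the whole second after the job is handed in: The bell stands upright (within 0.15 rad) on the floor of the case's compartment, at rest, and the door is shut over it: at rest, let go, and still pressing the frame's stop strip with more than 1 N (x of bell_center in the frame of case between -0.05 and 0.05 m and y of bell_center in the frame of case between -0.125 and -0.025 m and z of bell_center in the frame of case below 0.052 m and angle between bell_center's own z axis and vertical below 0.15 rad and contact force between door and jamb above 1 N and linear speed of door below 0.01 m/s and linear speed of bell below 0.02 m/s); the robot touches nothing.
It fails at once if the door presses or strikes the stop strip with more than 14 N (contact force between door and jamb above 14 N).
It fails at once if the bell is dropped or banged into the case (more than 40 N) (contact force between bell and case above 40 N).
It fails at once if the fire engine, ladder, awl or wheel rack is moved by more than 20 mm (distance of any of fire_engine, ladder, awl, wheel_rack from where it was at the start of the episode above 0.02 m).
It also fails if it takes over 64 s, if anything falls off the work surface, if the arm or the gripper's body presses on something with over 40 N, if the wrist force passes 120 N, or if a joint passes its speed limit or range.

### The arm

A 7-joint arm with a two-finger parallel gripper is mounted at the origin on the work surface. World frame = base frame: x ahead of the robot, y to its left, z up, the work surface at z = 0. Lengths are in mm, angles in rad, forces in N, time in s.
With the tool pointing down it reaches from about 400 to 875 mm from the base axis. Payload 4.4 kg.
Tool frame: the origin (TCP) lies at the very end of the fingers, on their centre line; the grasp point (between the pads) lies 19 mm behind it (ctrl.grasp_offset is the distance from the TCP to the grasp point, in mm); z points along the fingers, y is the line along which they close (so a half turn about z gives the same grasp; the last joint's range is limited). The gripper opens to 85 mm and grips with 20 to 120 N. Pads are 22 mm wide; open, the fingers measure 114 mm over their backs; the gripper's body (76 mm by 85 mm) begins 54 mm behind the grasp point. The pads swing forward as they close: fully open they stand 13 mm farther back than shut.
Start: joints at [-1.392, 0.628, 0.038, 1.517, -0.027, 0.996, -0.02], TCP at [157.51, 630.641, 231.313] pointing down, gripper open.
Joint ranges: [-3.06, 3.06], [-0.37, 2.12], [-1.25, 1.32], [0.18, 2.47], [-1.1, 4.24], [0.23, 1.98], [-2.94, 2.94]. Speed limits (rad/s): [2.57, 2.57, 3.14, 3.14, 3.14, 3.14, 3.14].

### API

Orientations are given as [roll, pitch, yaw] about the fixed x, y, z axes, in that order (R = Rz(yaw) Ry(pitch) Rx(roll)).
In Python, from cell import status, cams, ctrl gives the robot as it stands.
- The arm moves only by the tool move_arm, never from a script. Its argument "plan" is a list of rows, each a list of 3 entries, a list of its own where there are three numbers: the shift along the world's x, y, z in mm, then the turn, a rotation vector about the world's x, y, z in degrees, then the opening, from 0 (shut) to 1 (fully open). In form: [[[x, y, z], [wx, wy, wz], gripper], ...]. A call has 1 to 10 rows; each row shifts and turns the commanded pose from where the row before left it; what a row does not reach is not made up. A row lasts 1/8 s, in which the tool goes at most 62.5 mm and 10.7 degrees, less where a joint would pass 70% of its speed; a pose out of reach is approached as far as the arm can. A call with a gripper value outside its range is refused whole. The fingers move at their own pace and stop on an object; the grip force is fixed at half the most. Time passes only in rows, so rows that do not move let the fingers close. It gives the time, the measured TCP pose, the force, the opening and the grip force at its end, in the units of the state.
- status.read_state(): the state, without advancing time (a new reading comes with each control period).
- cams.get_image(name): name is "scene" or "top"; returns the picture (480x640x3 uint8, blue, green, red); there is no depth.
- cams.camera_params(name): a dict with "K" (3x3 intrinsics, pixels), "pose" (4x4, takes a point from camera to world coordinates). Camera axes: x right, y down, z forward; pixel columns grow to the right and rows downward; lengths in mm; the calibration is good to about 2 mm. A picture is of the moment at which its call begins. camera_params takes no time and is no camera call.
- ctrl.finish_job(): hands the job in; it is judged then, once.
The state is a dict: "clock": time; "qpos": joint angles; "qd": joint speeds; "tau": joint torques, N m; "eef_pos": TCP position; "tool_rot": TCP orientation; "force": force on the tool from outside, world axes, zero at the start; "torque": the same for the moment, N m; "width": finger opening in mm; "gripper_force": force on a finger pad.
Only numpy, scipy, OpenCV 4.12 (cv2) and the standard library are available. Lean on these libraries where they do the work, as an engineer would, in place of code of your own. Each camera call takes 0.05 s, during which the arm holds its last target. There are 200 camera calls.

## Working session

There is one attempt and no reset: what is moved stays moved. The work goes in short steps, Python scripts to look and compute and a tool call to move; the robot and the scene stay as the last step left them, time stands still between calls to the robot, and variables do not carry over. Pictures are saved under pics/ and viewed, at most 10 in all, crops included, and the job is handed in when it is done.

Besides the shell and the picture viewer there is one more tool, called after "Call:" as a command line: name --argument value ..., lists and objects as JSON in quotes. move_arm: Moves the arm, as the interface text tells. Its arguments: {"type":"object","properties":{"plan":{"type":"array","items":{"type":"array"}}},"required":["plan"]}

```bash
mkdir -p pics; ls; cat > h.py <<'E'
import numpy as np,cv2
from cell import status,cams,ctrl
def par(n):
    p=cams.camera_params(n);return np.array(p["K"]),np.array(p["pose"])
def ray(n,u,v,z):
    K,T=par(n);d=T[:3,:3]@np.linalg.inv(K)@[u,v,1];o=T[:3,3];return o+d*(z-o[2])/d[2]
def proj(n,P):
    K,T=par(n);c=T[:3,:3].T@(np.array(P)-T[:3,3]);q=K@c;return q[:2]/q[2]
E
python3 - <<'E'
from h import *
for n in("scene","top"):
    cv2.imwrite(f"pics/{n}0.png",cams.get_image(n)); K,T=par(n);print(n,K.round(1).tolist(),T.round(2).tolist())
s=status.read_state();print(s)
E
```

```text
pics
scene [[520.2, 0.0, 326.7], [0.0, 520.2, 247.4], [0.0, 0.0, 1.0]] [[0.85, 0.29, -0.44, 1181.64], [0.52, -0.45, 0.72, -1067.75], [0.01, -0.85, -0.53, 858.52], [0.0, 0.0, 0.0, 1.0]]
top [[615.1, 0.0, 310.2], [0.0, 615.1, 235.5], [0.0, 0.0, 1.0]] [[-0.02, -0.99, 0.12, 378.72], [-1.0, 0.02, -0.01, 15.63], [0.0, -0.12, -0.99, 1451.54], [0.0, 0.0, 0.0, 1.0]]
{'clock': 0.1, 'qpos': array([-1.39176881,  0.62921153,  0.03838885,  1.51825246, -0.0270211 ,
        0.99627981, -0.01999394]), 'qd': array([ 0.0004278 , -0.00053733,  0.00178103, -0.00099149,  0.00085473,
       -0.00019117, -0.00136392]), 'tau': array([ 4.29152526e-03, -5.64523387e+01,  1.23039946e+00, -1.93972725e+01,
        1.11842100e-02,  5.39739951e-03,  2.16930874e-05]), 'eef_pos': array([157.35338179, 630.10852619, 230.51225746]), 'tool_rot': array([-3.13995688e+00, -3.69666983e-05,  2.89680527e+00]), 'force': array([ 0.09433342, -0.41339187,  0.36168943]), 'torque': array([ 0.00030702, -0.01237186, -0.01159784]), 'gripper_force': 0.0, 'width': 85.93659394441418}
```

View pics/scene0.png

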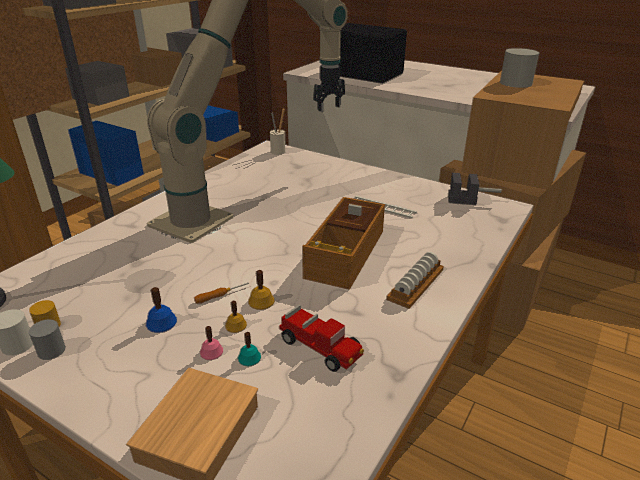

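View pics/top0.png

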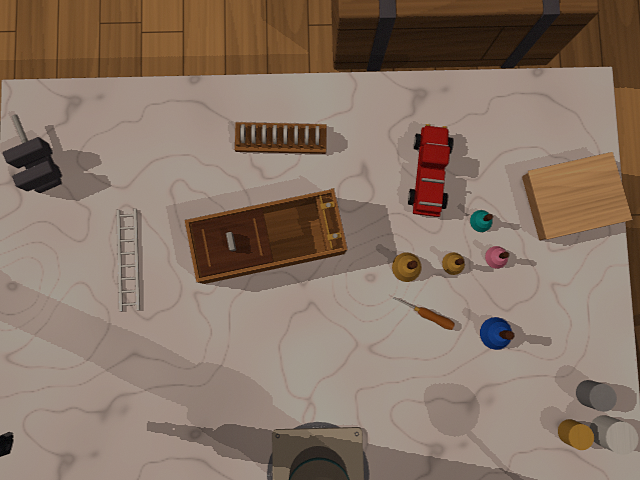

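The brass bell candidates in the top view are large brass (406,267) and small brass (454,263). The others are pink (497,257), turquoise (481,221) and blue (495,333), which the description rules out. I choose the small brass one at (454,263), which is (235,318) in the scene view, and check it in a close crop.

```bash
python3 - <<'E'
from h import *
t=cv2.imread("pics/top0.png");s=cv2.imread("pics/scene0.png")
a=cv2.resize(t[180:300,180:360],None,fx=4,fy=4,interpolation=cv2.INTER_CUBIC)[:, :]
b=cv2.resize(t[235:295,380:480],(400,240),interpolation=cv2.INTER_CUBIC)
c=cv2.resize(s[260:345,195:300],(400,324),interpolation=cv2.INTER_CUBIC)
cv2.imwrite("pics/case.png",a)
cv2.imwrite("pics/bell.png",np.vstack([b,c]))
for n,im in(("top",t),("scene",s)):
    hsv=cv2.cvtColor(im,cv2.COLOR_BGR2HSV)
    m=cv2.inRange(hsv,(17,140,60),(30,255,255))
    N,l,st,ce=cv2.connectedComponentsWithStats(m)
    for i in range(1,N):
        if st[i,4]>60:print(n,st[i],ce[i].round(1))
E
```

```text
top [319 195  16  54 166] [326.7 219.2]
top [392 253  29  29 557] [405.2 267.1]
top [442 253  22  22 318] [451.8 263.5]
top [558 420  36  30 787] [575.6 434.3]
scene [109 172  40  25 152] [128.7 184.4]
scene [309 240  43  15 224] [330.2 246.8]
scene [249 285  26  24 440] [260.9 298. ]
scene [556 284  25  16 104] [568.  290.5]
scene [581 287  22  21  80] [594.  295.7]
scene [ 30 300  31  27 482] [ 44.  311.2]
scene [225 313  22  20 302] [235.4 322.9]
scene [488 327  24  22 111] [501.1 337.2]
scene [ 39 442  23  20  82] [ 48.8 453. ]
```

View pics/case.png

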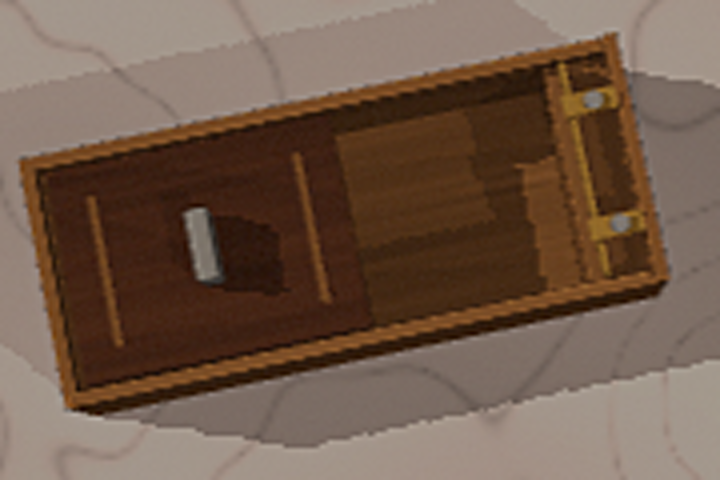

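View pics/bell.png

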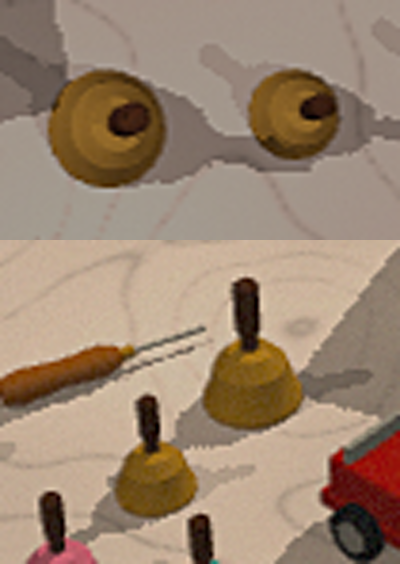

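The crops show the case with rail corners at about (185,220), (334,189), (347,252) and (197,282) in the top view. The door is parked to the left and the brass strip is at the right. The small brass bell is confirmed at (454,263), clearly smaller than the one at (406,267).

```bash
cat >> h.py <<'E'
def tri(a,b):
    A=[];B=[]
    for n,(u,v) in(("scene",a),("top",b)):
        K,T=par(n);d=T[:3,:3]@np.linalg.inv(K)@[u,v,1];d/=np.linalg.norm(d);P=np.eye(3)-np.outer(d,d);A.append(P);B.append(P@T[:3,3])
    return np.linalg.lstsq(np.vstack(A),np.hstack(B),rcond=None)[0]
E
python3 - <<'E'
from h import *
c=[(185.2,220),(333.7,188.9),(346.7,252.3),(197.2,282)]
w=[ray("top",*p,102) for p in c]
for q in w:print(q.round(1))
tl,tr,br,bl=w
print("len",np.linalg.norm(tl-tr),np.linalg.norm(bl-br),"wid",np.linalg.norm(tl-bl),np.linalg.norm(tr-br))
yd=(tl-tr+bl-br)[:2];yd/=np.linalg.norm(yd);xd=np.array([yd[1],-yd[0]])
mid=sum(w)[:2]/4; o=mid+yd*10.5
print("yaw deg",np.degrees(np.arctan2(-yd[0],yd[1])),"o",o,"xd",xd,"yd",yd)
cf=o-74.5*yd;print("floor",cf)
pu=ray("top",180+197/4,180+245/4,128)
le=[ray("top",180+x/4,180+y/4,98)[:2] for x,y in((335,134),(372,326))]
rel=lambda p:(xd@(p[:2]-o),yd@(p[:2]-o))
print("pull",pu,rel(pu),"door lead",[rel(p) for p in le])
for x,y in((562,62),(606,275)): print("strip",rel(ray("top",180+x/4,180+y/4,98)[:2]))
print("bell foot",ray("top",453.5,263.5,8),"griptop top",ray("top",460,261,76),"scene",ray("scene",234,302.5,76),tri((234,302.5),(460,261)))
# other bell etc
print("big bell foot",ray("top",406,267,8))
E
```

```text
[578.6 281.4 102. ]
[640.8 -49.3 102. ]
[498.3 -73.8 102. ]
[441.  255.3 102. ]
len 336.539870027561 334.1087336559547 wid 140.11871881169398 144.60439782864188
yaw deg 10.25888063101526 o [537.78065054 113.742123  ] xd [0.98401311 0.17809607] yd [-0.17809607  0.98401311]
floor [551.04880746  40.43314666]
pull [526.06448959 181.19246257 128.        ] (np.float64(0.4837842024887122), np.float64(68.4586202691383)) door lead [(np.float64(49.964606640072866), np.float64(-15.184465183876618)), (np.float64(-59.11112486045732), np.float64(-14.441684630716201))]
strip (np.float64(64.31384721518906), np.float64(-147.1406435299135))
strip (np.float64(-57.512615707012664), np.float64(-146.58196784952392))
bell foot [ 474.07294466 -330.53733643    8.        ] griptop top [ 474.83974889 -329.11555704   76.        ] scene [ 478.96296788 -335.95035693   76.        ] [ 474.77535668 -330.78665259   70.79727041]
big bell foot [ 468.54795252 -218.36356886    8.        ]
```

Call:
move_arm --plan '[[[40, -30, 5], [0, 0, -4], 0.5], [[40, -30, 5], [0, 0, -4], 0.5], [[40, -30, 5], [0, 0, -4], 0.5], [[40, -30, 5], [0, 0, -4], 0.5], [[40, -30, 0], [0, 0, -4], 0.5], [[40, -30, 0], [0, 0, -4], 0.5], [[40, -30, 0], [0, 0, -4], 0.5], [[30, -50, 0], [0, 0, -4], 0.5], [[10, -60, 0], [0, 0, -4], 0.5], [[0, -60, 0], [0, 0, -4], 0.5]]'

```text
clock: 1.35
eef_pos: [478.2, 248.2, 250.8]
tool_rot: [-3.141, 0.001, 2.195]
force: [0.1, 0.4, -0.2]
width: 42.5
gripper_force: 0.0
```

Call:
move_arm --plan '[[[0, -60, 0], [0, 0, -4], 0.5], [[0, -60, 0], [0, 0, -4], 0.5], [[0, -60, 0], [0, 0, -4], 0.5], [[0, -60, 0], [0, 0, -4], 0.5], [[0, -60, 0], [0, 0, -4], 0.5], [[0, -60, 0], [0, 0, -4], 0.5], [[0, -60, 0], [0, 0, -1.7], 0.5], [[0, -60, 0], [0, 0, 0], 0.5], [[0, -60, 0], [0, 0, 0], 0.5], [[0, -40, -20], [0, 0, 0], 0.5]]'

```text
clock: 2.6
eef_pos: [477.5, -333.3, 232.1]
tool_rot: [3.14, 0.003, 1.748]
force: [-0.6, 1.1, -0.8]
width: 43.0
gripper_force: 0.0
```

Call:
move_arm --plan '[[[-3, -1, -50], [0, 0, 0], 0.5], [[0, 0, -50], [0, 0, 0], 0.5], [[0, 0, -36], [0, 0, 0], 0.5], [[0, 0, 0], [0, 0, 0], 0.5]]'

```text
clock: 3.1
eef_pos: [472.5, -328.8, 92.6]
tool_rot: [-3.137, -0.005, 1.75]
force: [-0.3, 0.4, 0.4]
width: 42.5
gripper_force: 0.0
```

```bash
python3 - <<'E'
from h import *
s=cams.get_image("scene");t=cams.get_image("top")
p=status.read_state()["eef_pos"];print(p,proj("scene",p),proj("top",p),proj("scene",[p[0],p[1],76]))
a=cv2.resize(s[230:350,170:320],(600,480),interpolation=cv2.INTER_CUBIC)
cv2.imwrite("pics/near.png",a)
E
```

```text
[ 474.77567272 -330.84040387   95.96597075] [233.33619484 294.23414715] [463.0046995  260.32594665] [234.03896015 300.81642576]
```

View pics/near.png

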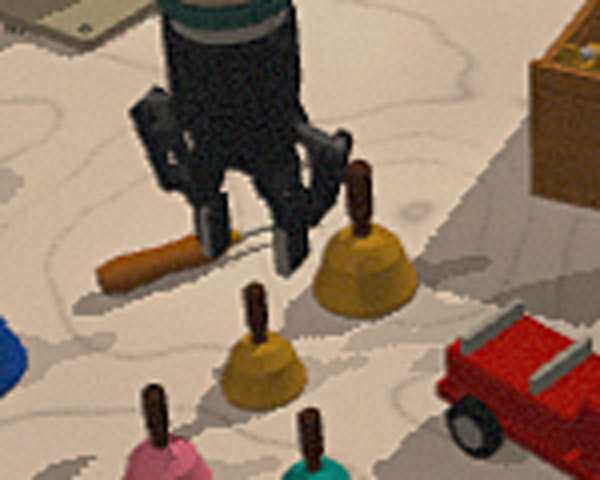

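The view shows the fingertip midpoint at about (233,294), lined up over the bell's grip top at (234,302). I go down and close.

Call:
move_arm --plan '[[[0, 0, -25], [0, 0, 0], 0.5], [[0, 0, -20], [0, 0, 0], 0.5], [[0, 0, -7], [0, 0, 0], 0.5], [[0, 0, 0], [0, 0, 0], 0.5], [[0, 0, 0], [0, 0, 0], 0], [[0, 0, 0], [0, 0, 0], 0], [[0, 0, 0], [0, 0, 0], 0], [[0, 0, 0], [0, 0, 0], 0]]'

```text
clock: 4.2
eef_pos: [474.7, -330.6, 43.9]
tool_rot: [3.141, 0.001, 1.75]
force: [-1.3, 0.2, 4.9]
width: 12.1
gripper_force: 59.0
```

Call:
move_arm --plan '[[[0, 0, 20], [0, 0, 0], 0], [[0, 0, 50], [0, 0, 0], 0], [[0, 0, 50], [0, 0, 0], 0], [[0, 0, 50], [0, 0, 0], 0], [[13, 30, 0], [0, 0, 0], 0], [[13, 50, 0], [0, 0, 0], 0], [[13, 50, 0], [0, 0, 0], 0], [[13, 60, 0], [0, 0, 0], 0], [[12.5, 60, 0], [0, 0, 0], 0], [[12, 60, 0], [0, 0, 0], 0]]'

```text
clock: 5.45
eef_pos: [550.9, -18.2, 213.0]
tool_rot: [-3.141, -0.0, 1.75]
force: [1.3, 0.7, -1.8]
width: 12.2
gripper_force: 58.8
```

Call:
move_arm --plan '[[[0, 40, 0], [0, 0, 0], 0], [[0, 20, 0], [0, 0, 0], 0], [[0, 1, 0], [0, 0, 0], 0], [[0, 0, 0], [0, 0, 0], 0]]'

```text
clock: 5.95
eef_pos: [551.0, 38.1, 213.4]
tool_rot: [-3.141, 0.002, 1.747]
force: [-0.0, -1.0, -1.5]
width: 11.9
gripper_force: 58.7
```

```bash
python3 - <<'E'
from h import *
s=cams.get_image("scene");t=cams.get_image("top")
st=status.read_state();print(st["eef_pos"],st["force"],st["width"],st["tool_rot"])
a=cv2.resize(s[130:300,260:440],(540,510),interpolation=cv2.INTER_CUBIC)
cv2.imwrite("pics/above.png",a)
E
```

```text
[551.06481679  38.097519   213.49836476] [-0.19996623  0.1118791  -1.51411702] 12.648617754779234 [3.14147835e+00 1.10694571e-03 1.74653123e+00]
```

View pics/above.png

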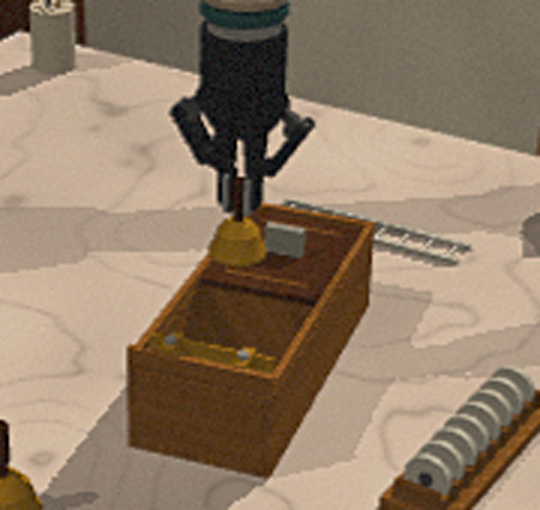

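The bell hangs upright from the gripper over the compartment. I lower it.

Call:
move_arm --plan '[[[0, 0, -40], [0, 0, 0], 0], [[0, 0, -45], [0, 0, 0], 0], [[0, 0, -40], [0, 0, 0], 0], [[0, 0, -18], [0, 0, 0], 0], [[0, 0, -8], [0, 0, 0], 0], [[0, 0, -4], [0, 0, 0], 0], [[0, 0, -2], [0, 0, 0], 0], [[0, 0, 0], [0, 0, 0], 0]]'

```text
clock: 7.05
eef_pos: [551.4, 40.6, 56.9]
tool_rot: [3.14, -0.0, 1.75]
force: [0.0, -0.3, -1.9]
width: 12.5
gripper_force: 58.7
```

Call:
move_arm --plan '[[[0, 0, -2], [0, 0, 0], 0], [[0, 0, -1], [0, 0, 0], 0], [[0, 0, -1], [0, 0, 0], 0], [[0, 0, 0], [0, 0, 0], 0]]'

```text
clock: 7.55
eef_pos: [550.9, 40.7, 52.2]
tool_rot: [-3.141, -0.0, 1.75]
force: [-0.7, 0.2, -2.3]
width: 12.3
gripper_force: 58.7
```

Call:
move_arm --plan '[[[0, 0, -0.5], [0, 0, 0], 0], [[0, 0, 0], [0, 0, 0], 0]]'

```text
clock: 7.8
eef_pos: [551.0, 40.6, 51.9]
tool_rot: [3.142, -0.0, 1.75]
force: [-1.1, 0.2, -0.2]
width: 12.0
gripper_force: 59.0
```

Contact is felt, so I release, then rise.

Call:
move_arm --plan '[[[0, 0, -0.3], [0, 0, 0], 0.15], [[0, 0, 0], [0, 0, 0], 0.3], [[0, 0, 0], [0, 0, 0], 0.5], [[0, 0, 0], [0, 0, 0], 0.5], [[0, 0, 15], [0, 0, 0], 0.5], [[0, 0, 40], [0, 0, 0], 0.5], [[0, 0, 50], [0, 0, 0], 0.5], [[0, 0, 45], [0, 0, 0], 0.5], [[0, 0, 0], [0, 0, 0], 0]]'

```text
clock: 8.93
eef_pos: [553.6, 40.5, 206.0]
tool_rot: [3.133, 0.0, 1.75]
force: [-0.7, -0.3, -0.9]
width: 25.6
gripper_force: 0.0
```

```bash
python3 - <<'E'
from h import *
s=cams.get_image("scene");t=cams.get_image("top")
st=status.read_state();print(st["eef_pos"],st["force"],st["width"])
a=cv2.resize(s[180:300,290:400],(440,480),interpolation=cv2.INTER_CUBIC)
b=cv2.resize(t[180:300,250:360],(360,480),interpolation=cv2.INTER_CUBIC)
cv2.imwrite("pics/placed.png",np.hstack([a,b]))
E
```

```text
[550.95898221  40.87782056 202.33969344] [-0.00686778  1.08526909 -0.87848941] 10.471637636520711
```

View pics/placed.png

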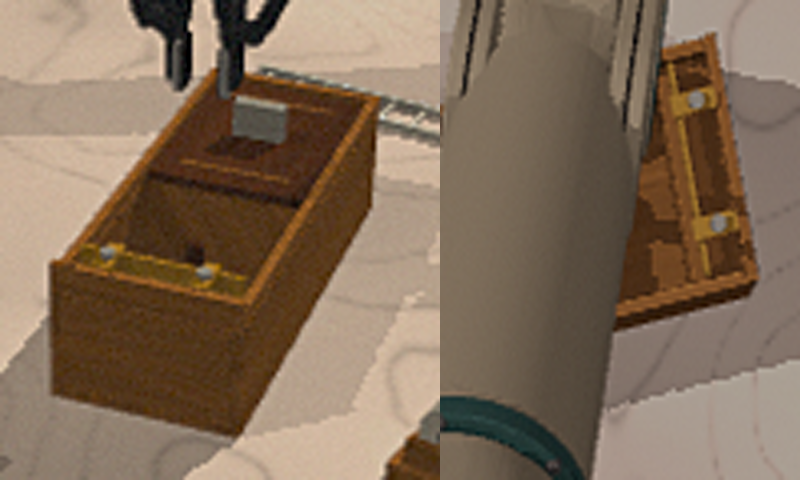

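The placed bell's grip top is visible in the compartment at crop (195,250), standing upright. Next I go behind the pull with the fingers shut.

Call:
move_arm --plan '[[[-8, 40, 0], [0, 0, 0], 0], [[-8, 50, 0], [0, 0, 0], 0], [[-8, 50, 0], [0, 0, 0], 0], [[-8, 36, 0], [0, 0, 0], 0], [[0, 0, -40], [0, 0, 0], 0], [[0, 0, -35], [0, 0, 0], 0], [[0, 0, -19], [0, 0, 0], 0], [[0, 0, 0], [0, 0, 0], 0], [[0, 0, 0], [0, 0, 0], 0]]'

```text
clock: 10.15
eef_pos: [519.1, 216.4, 107.6]
tool_rot: [-3.141, 0.0, 1.75]
force: [0.5, 0.2, 0.2]
width: -0.1
gripper_force: 0.0
```

Call:
move_arm --plan '[[[1.4, -7.9, 0], [0, 0, 0], 0], [[1.4, -7.9, 0], [0, 0, 0], 0], [[0.9, -4.9, 0], [0, 0, 0], 0], [[0.9, -4.9, 0], [0, 0, 0], 0], [[0.9, -4.9, 0], [0, 0, 0], 0]]'

```text
clock: 10.78
eef_pos: [524.6, 187.3, 107.9]
tool_rot: [3.141, -0.002, 1.751]
force: [-0.9, 3.9, 3.3]
width: -0.2
gripper_force: 2.1
```

Call:
move_arm --plan '[[[1.4, -7.9, 0], [0, 0, 0], 0], [[1.8, -9.8, 0], [0, 0, 0], 0], [[1.8, -9.8, 0], [0, 0, 0], 0], [[1.8, -9.8, 0], [0, 0, 0], 0], [[1.8, -9.8, 0], [0, 0, 0], 0], [[1.8, -9.8, 0], [0, 0, 0], 0], [[1.8, -9.8, 0], [0, 0, 0], 0], [[1.4, -7.9, 0], [0, 0, 0], 0], [[0.9, -4.9, 0], [0, 0, 0], 0], [[0, 0, 0], [0, 0, 0], 0]]'

```text
clock: 12.02
eef_pos: [538.3, 105.0, 107.2]
tool_rot: [-3.14, 0.001, 1.749]
force: [0.3, 0.5, 0.7]
width: 0.2
gripper_force: 0.1
```

```bash
python3 - <<'E'
from h import *
s=cams.get_image("scene");t=cams.get_image("top")
st=status.read_state();print(st["eef_pos"],st["force"])
a=cv2.resize(s[180:300,290:400],(550,600),interpolation=cv2.INTER_CUBIC)
cv2.imwrite("pics/close.png",a)
E
```

```text
[537.72653806 105.14046894 107.02549452] [-0.7667168   0.07817339 -0.08330432]
```

View pics/close.png

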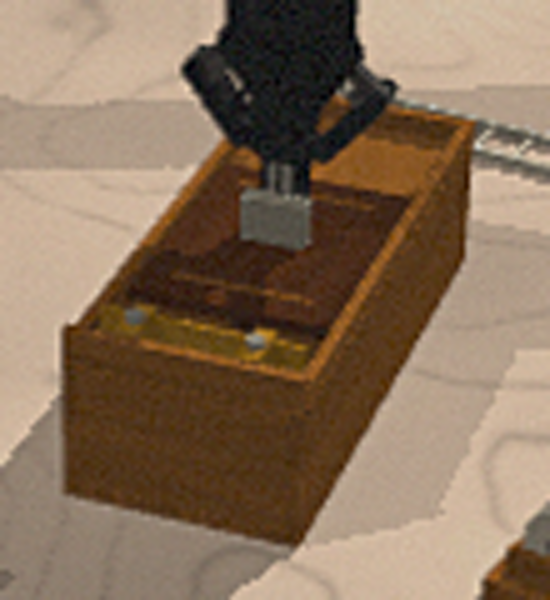

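The door is now most of the way over; the pull's top is at about full-frame (345,219), and a gap to the strip remains.

```bash
python3 - <<'E'
from h import *
o=np.array([537.78,113.74]);xd=np.array([.984,.178]);yd=np.array([-.178,.984])
rel=lambda p:((xd@(p[:2]-o)).round(1),(yd@(p[:2]-o)).round(1))
f=lambda x,y:(290+x/5-.4,180+y/5-.4)
for n,p,z in(("pull topedge",(276,191),128),("strip L",(107,308),98),("strip R",(305,352),98)):print(n,rel(ray("scene",*f(*p),z)))
print("tcp",rel(status.read_state()["eef_pos"]))
for y in(-90,-100,-110,-120,-130,-140,-150):print(y,((proj("scene",np.r_[o+y*yd,98])-[289.6,179.6])*5).round())
E
```

```text
pull topedge (np.float64(-2.2), np.float64(-21.7))
strip L (np.float64(-61.7), np.float64(-133.7))
strip R (np.float64(56.0), np.float64(-135.2))
tcp (np.float64(-1.6), np.float64(-8.5))
-90 [238. 292.]
-100 [231. 301.]
-110 [225. 309.]
-120 [219. 318.]
-130 [212. 327.]
-140 [206. 336.]
-150 [199. 345.]
```

Call:
move_arm --plan '[[[0.5, -3, 0], [0, 0, 0], 0], [[0.5, -3, 0], [0, 0, 0], 0], [[0.5, -3, 0], [0, 0, 0], 0], [[0.5, -3, 0], [0, 0, 0], 0], [[0.5, -3, 0], [0, 0, 0], 0], [[0.5, -3, 0], [0, 0, 0], 0], [[0.3, -2, 0], [0, 0, 0], 0]]'

```text
clock: 13.0
eef_pos: [542.3, 86.3, 107.5]
tool_rot: [-3.141, 0.0, 1.75]
force: [-3.4, 4.0, -2.3]
width: 0.1
gripper_force: 2.0
```

Call:
move_arm --plan '[[[0.2, -1, 0], [0, 0, 0], 0], [[0.2, -1, 0], [0, 0, 0], 0], [[0.2, -1, 0], [0, 0, 0], 0], [[0.2, -1, 0], [0, 0, 0], 0]]'

```text
clock: 13.5
eef_pos: [543.1, 82.6, 107.5]
tool_rot: [-3.142, -0.0, 1.75]
force: [-3.1, 3.3, -1.8]
width: 0.1
gripper_force: 2.0
```

```bash
python3 - <<'E'
from h import *
s=cams.get_image("scene")
st=status.read_state();print(st["eef_pos"],st["force"])
cv2.imwrite("pics/close2.png",cv2.resize(s[215:270,300:370],(700,550),interpolation=cv2.INTER_CUBIC))
E
```

```text
[543.12949927  82.43376025 107.53627307] [-2.13345844  2.90207936 -1.68541416]
```

View pics/close2.png

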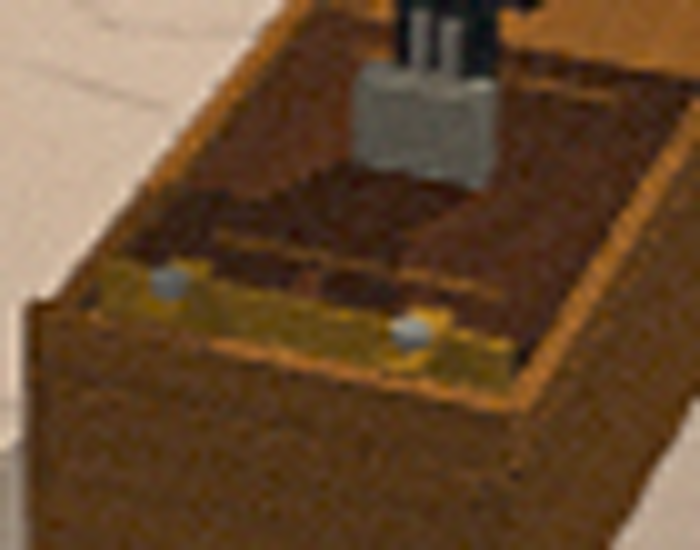

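The door edge is close behind the brass strip (from about crop (110,265) to (515,345)). I creep from here, watching the force.

Call:
move_arm --plan '[[[0.1, -0.5, 0], [0, 0, 0], 0], [[0.1, -0.5, 0], [0, 0, 0], 0], [[0.1, -0.5, 0], [0, 0, 0], 0]]'

```text
clock: 13.92
eef_pos: [543.4, 81.1, 107.5]
tool_rot: [-3.142, -0.0, 1.75]
force: [-3.7, 3.2, -1.9]
width: -0.3
gripper_force: 2.0
```

Call:
move_arm --plan '[[[0, 0, 0], [0, 0, 0], 0]]'

```text
clock: 14.05
eef_pos: [543.4, 81.1, 107.5]
tool_rot: [-3.142, 0.0, 1.75]
force: [-3.0, 2.6, -1.1]
width: 0.1
gripper_force: 1.9
```

Call:
move_arm --plan '[[[0, -0.5, 0], [0, 0, 0], 0], [[0, -0.5, 0], [0, 0, 0], 0], [[0, -0.5, 0], [0, 0, 0], 0]]'

```text
clock: 14.42
eef_pos: [543.6, 79.7, 107.5]
tool_rot: [3.141, 0.0, 1.75]
force: [-1.9, 3.7, -2.8]
width: -0.2
gripper_force: 2.0
```

Call:
move_arm --plan '[[[0, -0.5, 0], [0, 0, 0], 0], [[0, -0.5, 0], [0, 0, 0], 0]]'

```text
clock: 14.68
eef_pos: [543.8, 78.7, 107.5]
tool_rot: [3.141, 0.0, 1.75]
force: [-1.3, 3.8, -2.6]
width: -0.1
gripper_force: 2.0
```

Call:
move_arm --plan '[[[0.1, -0.5, 0], [0, 0, 0], 0], [[0, -0.5, 0], [0, 0, 0], 0], [[0.1, -0.5, 0], [0, 0, 0], 0]]'

```text
clock: 15.05
eef_pos: [544.1, 77.1, 107.6]
tool_rot: [3.141, 0.0, 1.75]
force: [-0.3, 3.7, -3.2]
width: -0.3
gripper_force: 2.0
```

Call:
move_arm --plan '[[[0.1, -0.5, 0], [0, 0, 0], 0], [[0, -0.5, 0], [0, 0, 0], 0]]'

```text
clock: 15.3
eef_pos: [544.2, 76.2, 107.7]
tool_rot: [3.141, 0.0, 1.75]
force: [0.1, 4.6, -3.2]
width: -0.1
gripper_force: 2.0
```

Call:
move_arm --plan '[[[0.1, -0.5, 0], [0, 0, 0], 0], [[0.1, -0.5, 0], [0, 0, 0], 0], [[0.1, -0.5, 0], [0, 0, 0], 0]]'

```text
clock: 15.68
eef_pos: [544.5, 74.6, 107.6]
tool_rot: [3.141, 0.0, 1.75]
force: [0.4, 4.8, -2.2]
width: -0.3
gripper_force: 2.0
```

Call:
move_arm --plan '[[[0.1, -0.5, 0], [0, 0, 0], 0], [[0, -0.5, 0], [0, 0, 0], 0]]'

```text
clock: 15.92
eef_pos: [544.6, 73.7, 107.7]
tool_rot: [3.141, 0.0, 1.75]
force: [1.2, 4.3, -2.2]
width: -0.0
gripper_force: 2.0
```

Call:
move_arm --plan '[[[0.1, -0.5, 0], [0, 0, 0], 0], [[0.1, -0.5, 0], [0, 0, 0], 0], [[0.1, -0.5, 0], [0, 0, 0], 0]]'

```text
clock: 16.3
eef_pos: [544.8, 72.2, 107.7]
tool_rot: [3.141, 0.0, 1.75]
force: [2.3, 4.4, -0.2]
width: 0.0
gripper_force: 2.0
```

Call:
move_arm --plan '[[[0.1, -0.5, 0], [0, 0, 0], 0], [[0.1, -0.5, 0], [0, 0, 0], 0]]'

```text
clock: 16.55
eef_pos: [545.0, 71.2, 107.7]
tool_rot: [3.141, 0.0, 1.75]
force: [1.8, 4.3, -0.6]
width: -0.0
gripper_force: 2.0
```

Call:
move_arm --plan '[[[0.1, -0.5, 0], [0, 0, 0], 0], [[0.1, -0.5, 0], [0, 0, 0], 0], [[0.1, -0.5, 0], [0, 0, 0], 0]]'

```text
clock: 16.92
eef_pos: [545.2, 69.6, 107.7]
tool_rot: [3.141, 0.0, 1.75]
force: [2.3, 4.7, -0.6]
width: 0.0
gripper_force: 2.0
```

```bash
python3 - <<'E'
from h import *
s=cams.get_image("scene");t=cams.get_image("top")
st=status.read_state();print(st["eef_pos"],st["force"])
a=cv2.resize(s[215:270,300:370],(560,440),interpolation=cv2.INTER_CUBIC)
b=cv2.resize(t[180:290,290:350],(240,440),interpolation=cv2.INTER_CUBIC)
cv2.imwrite("pics/close3.png",np.hstack([a,b]))
E
```

```text
[545.22913459  69.50542762 107.69876237] [2.03911677 3.67154652 0.06802043]
```

View pics/close3.png

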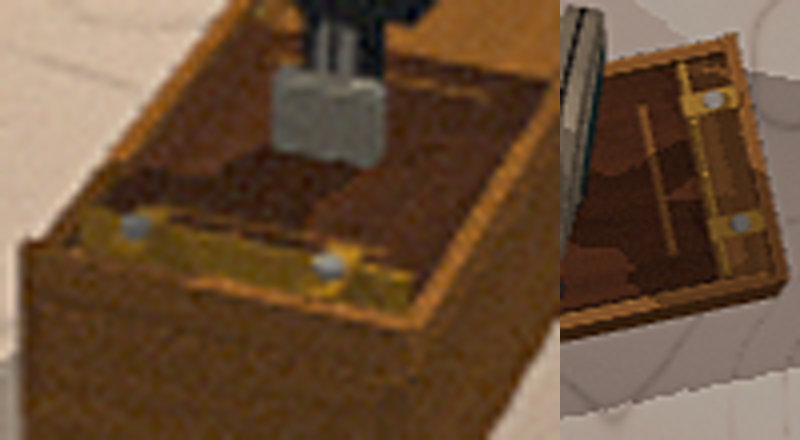

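The top view shows the door dark right up to the strip: batten at crop (657,180), strip at (703,170), so only a few mm remain. I keep creeping by force alone.

Call:
move_arm --plan '[[[0.1, -0.5, 0], [0, 0, 0], 0], [[0, -0.5, 0], [0, 0, 0], 0]]'

```text
clock: 17.27
eef_pos: [545.3, 68.6, 107.7]
tool_rot: [3.141, 0.0, 1.75]
force: [1.6, 4.9, -0.2]
width: 0.1
gripper_force: 2.0
```

Call:
move_arm --plan '[[[0, -0.5, 0], [0, 0, 0], 0]]'

```text
clock: 17.4
eef_pos: [545.3, 68.2, 107.7]
tool_rot: [3.141, -0.0, 1.75]
force: [1.6, 4.2, 1.2]
width: 0.1
gripper_force: 2.0
```

Call:
move_arm --plan '[[[0.1, -0.5, 0], [0, 0, 0], 0], [[0, -0.5, 0], [0, 0, 0], 0]]'

```text
clock: 17.65
eef_pos: [545.3, 67.1, 107.7]
tool_rot: [3.141, -0.0, 1.75]
force: [1.5, 4.4, -0.1]
width: 0.2
gripper_force: 2.0
```

Call:
move_arm --plan '[[[0, -0.5, 0], [0, 0, 0], 0]]'

```text
clock: 17.77
eef_pos: [545.2, 66.6, 107.6]
tool_rot: [3.141, -0.0, 1.75]
force: [1.9, 4.8, 1.0]
width: 0.3
gripper_force: 2.0
```

Call:
move_arm --plan '[[[0.1, -0.5, 0], [0, 0, 0], 0], [[0.1, -0.5, 0], [0, 0, 0], 0]]'

```text
clock: 18.02
eef_pos: [545.2, 66.3, 107.6]
tool_rot: [3.142, -0.001, 1.75]
force: [1.8, 6.5, 2.3]
width: 0.1
gripper_force: 2.9
```

Call:
move_arm --plan '[[[0.1, -0.5, 0], [0, 0, 0], 0]]'

```text
clock: 18.15
eef_pos: [545.3, 66.2, 107.7]
tool_rot: [-3.142, -0.001, 1.751]
force: [1.0, 6.9, 1.7]
width: -0.3
gripper_force: 3.3
```

Contact with the strip: the force has risen about 2.3 N above friction. I press slightly more.

Call:
move_arm --plan '[[[0.1, -0.5, 0], [0, 0, 0], 0], [[0, 0, 0], [0, 0, 0], 0]]'

```text
clock: 18.4
eef_pos: [545.3, 66.0, 107.7]
tool_rot: [-3.141, -0.002, 1.751]
force: [0.8, 7.8, 2.0]
width: -0.1
gripper_force: 3.4
```

Call:
move_arm --plan '[[[0.1, -0.4, 0], [0, 0, 0], 0], [[0, 0, 0], [0, 0, 0], 0]]'

```text
clock: 18.65
eef_pos: [545.3, 66.0, 107.7]
tool_rot: [-3.141, -0.002, 1.751]
force: [1.2, 7.1, 2.8]
width: -0.1
gripper_force: 3.7
```

Call:
move_arm --plan '[[[0.1, -0.5, 0], [0, 0, 0], 0], [[0.1, -0.5, 0], [0, 0, 0], 0], [[0, 0, 0], [0, 0, 0], 0], [[0, 0, 0], [0, 0, 0], 0]]'

```text
clock: 19.15
eef_pos: [545.3, 65.7, 107.7]
tool_rot: [-3.141, -0.003, 1.752]
force: [0.8, 9.4, 3.8]
width: 0.0
gripper_force: 4.4
```

That puts about 5 N on the strip. I back off and lift clear.

Call:
move_arm --plan '[[[-0.2, 1, 0], [0, 0, 0], 0], [[-0.3, 1.5, 0], [0, 0, 0], 0], [[-0.5, 3, 0], [0, 0, 0], 0], [[-1.8, 10, 0], [0, 0, 0], 0], [[-1.8, 10, 0], [0, 0, 0], 0], [[0, 0, 30], [0, 0, 0], 0], [[0, 0, 50], [0, 0, 0], 0], [[0, 0, 40], [0, 0, 0], 0], [[0, 0, 0], [0, 0, 0], 0], [[0, 0, 0], [0, 0, 0], 0]]'

```text
clock: 20.4
eef_pos: [540.3, 89.3, 226.8]
tool_rot: [-3.14, -0.0, 1.751]
force: [-0.1, -0.5, 0.0]
width: 0.1
gripper_force: 0.0
```

```bash
python3 - <<'E'
from h import *
s=cams.get_image("scene"); p=cv2.imread("pics/close3.png")
a=cv2.resize(s[215:270,300:370],(560,440),interpolation=cv2.INTER_CUBIC)
# grey pull tab lowest row/centroid now vs. before the last creep (8 px per image px)
for n,i in(("before",p[:,:560]),("now",a)):
    h=cv2.cvtColor(i,cv2.COLOR_BGR2HSV);m=cv2.inRange(h,(0,0,75),(180,60,255));m[:,:240]=0;m[220:]=0;m[:60]=0;m[:,420:]=0
    ys,xs=np.nonzero(m);print(n,len(xs),xs.mean(),ys.mean(),ys.max(),np.percentile(ys,98))
print(status.read_state()["force"])
E
```

```text
before 9229 328.77484017770075 112.91916784050277 165 158.0
now 8503 323.5993178878043 120.04833588145361 171 163.0
[-0.00510433 -0.38351922  0.17137482]
```

```bash
python3 -c "
from cell import ctrl
print(ctrl.finish_job())"
```

```text
the job is handed in; nothing more can be done
None
```

The small brass bell stands upright on the case floor, and I handed the job in with the door slid shut over it. I pressed the stop strip with about 5 N before letting go, and a check after release showed the door had stayed put; no verdict was returned.

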